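# Screw the glue press down on the laminated block

### The job

On the joiner's bench stand two small screw presses, and a glued-up two-layer wooden block lies under one of them. Screw that press's knurled knob clockwise, seen from above, letting go and regripping as often as needed, as far as it goes, so that its pad clamps the block firmly. Leave the block lying under the pad and do not turn the knob of the empty press.

Things in the scene. Friction and masses are not known exactly. Their poses are not given: they have to be found in the camera images.
- screw (a joint): turn (rad) of the press screw over the block: 0 fully raised, growing clockwise seen from above; the screw sinks 8 mm a turn (1.27 mm per rad). Starts between 0.5 and 2.5; the pad meets the block at about 7.1, squeezes it from there on, hard stop at 7.6. Light friction (0.2 N m); it stays where it is left.
- knob (a point): on the vertical axis of that screw's knob, at the knob's mid-height (135 mm above the bench at 0, 125.5 at the stop). Upright steel cylinder 44 mm across, 30 mm tall, knurled, grippable at any yaw. z up, x along the dark line on its top. Below it is the dark steel crossbeam, 124 x 30 mm, top 100 mm above the bench, 10 mm below the knob's underside at the stop.
- block: loose block of a light and a dark layer of wood, 110 x 46 x 36 mm, lying flat on the press's wooden base (150 x 130 x 18 mm, fixed to the bench at any yaw), under the pad (steel disc, 32 mm across) and crossed by the beam, which stands on a post either side. Origin at the centre of its underside, x along its length, z up.
- spare_mark (a point): outer end of the dark line on top of the knob of the other, like but empty press: it lies on the knob's top face, 20 mm from that knob's axis, in the direction of the point's own x. That knob must not be turned.
Mind the look-alikes: they are no part of the job. Leave any purple or turquoise look-alike of the part that bears screw alone.

How it is judged:
At the end, for the whole second after the job is handed in: the screw over the block has been turned to at least 7.25 rad (just beyond first touch, 7.1; the stop is 7.6), and the block lies flat and still under the pad, its centre within 20 mm of the screw's axis (value of joint screw above 7.25 rad and horizontal distance between block and knob below 0.02 m and angle between block's own z axis and vertical below 0.1 rad and linear speed of block below 0.02 m/s).
It fails at once if the knob of the empty press is turned (its mark moves more than 8 mm) (distance of spare_mark from where it was at the start of the episode above 0.008 m).
It also fails if it takes over 56 s, if anything falls off the work surface, if the arm or the gripper's body presses on something with over 40 N, if the wrist force passes 120 N, or if a joint passes its speed limit or range.

### The arm

A 6-joint arm with a two-finger parallel gripper is mounted at the origin on the work surface. World frame = base frame: x ahead of the robot, y to its left, z up, the work surface at z = 0. Lengths are in m, angles in rad, forces in N, time in s.
With the tool pointing down it reaches from about 0.425 to 0.95 m from the base axis. Payload 3.5 kg.
Tool frame: the origin (TCP) lies between the finger pads; the fingertips stand 25 mm ahead of it and the grasp point (between the pads) lies 6 mm ahead of it (ctrl.finger_overhang is the distance from the TCP to the fingertips, in m); x points along the fingers, y is the direction in which the jaws open and shut, and the axes are right-handed (so a half turn about x gives the same grasp; the last joint's range is limited). The gripper opens to 85 mm and grips with 20 to 120 N. Pads are 22 mm wide; open, the fingers measure 114 mm over their backs; the gripper's body (76 mm by 85 mm) begins 54 mm behind the grasp point. The pads swing forward as they close: fully open they stand 13 mm farther back than shut.
Start: joints at [1.158, 0.286, 1.577, -0, 1.279, -0.15], TCP at [0.175, 0.652, 0.256] pointing down, gripper open.
Joint ranges: [-2.77, 2.77], [-0.9, 2.22], [0.21, 2.48], [-1.53, 4.67], [0.24, 2.81], [-2.84, 2.84]. Speed limits (rad/s): [2.79, 2.79, 3.14, 3.14, 3.14, 3.14].

### API

Orientations are given as a unit quaternion [x, y, z, w].
In Python, from plant import ctrl gives the robot as it stands.
- The arm moves only by the tool play_rows, never from a script. Its argument "targets" is a list of rows, each an object with "delta_pos": the shift along the world's x, y, z normalised to -1 to 1, where 1 is 1000 mm, a list of three; "delta_rot": the turn, a rotation vector about the world's x, y, z normalised to -1 to 1, where 1 is pi rad, a list of three; "claw": the finger opening in mm, from 0 to 85.4. In form: [{"delta_pos": [tx, ty, tz], "delta_rot": [wx, wy, wz], "claw": claw}, ...]. A call has 1 to 20 rows; each row is the pose to reach, as a shift and turn from the pose measured when the call began, turning the shorter way round; what a row does not reach only later rows make up. A row lasts 1/12 s, in which the tool goes at most 41.7 mm and 7.16 degrees, less where a joint would pass 70% of its speed; a pose out of reach is approached as far as the arm can. A call with a number of a shift or a turn outside -1 to 1 is refused whole. A call with a gripper value outside its range is refused whole. The fingers move at their own pace and stop on an object; "newtons" is the grip in N (left out, the last holds). Time passes only in rows, so rows that repeat a pose let the fingers close. It gives the time, the measured TCP pose, the force and the opening at its end, in the units of the state.
- ctrl.get_state(): the state, without advancing time (a new reading comes with each control period).
- ctrl.read_camera(name): name is "side" or "top"; returns the picture (420x560x3 uint8, blue, green, red); there is no depth.
- ctrl.calibration(name): a dict with "fx", "fy", "cx", "cy" (pixels), "k1" (the pictures are not rectified: a ray, as slopes to the right and down, at radius r is drawn at 1 + k1 r^2 times it, then the intrinsics apply), "camera_from_world" (4x4, takes a point from world to camera coordinates). Camera axes: x right, y down, z forward; pixel columns grow to the right and rows downward; lengths in m; the calibration is good to about 2 mm. A picture is of the moment at which its call begins. calibration takes no time and is no camera call.
- ctrl.sign_off(): hands the job in, once; it reports no verdict.
The state is a dict: "time": time; "qpos": joint angles; "dq": joint speeds; "joint_efforts": joint torques, N m; "eef_pos": TCP position; "tcp_rot": TCP orientation; "contact_force": force on the tool from outside, world axes, zero at the start; "wrist_torque": the same for the moment, N m; "opening": opening from 0.0 (shut) to 1.0 (fully open).
Only numpy, scipy, OpenCV 4.12 (cv2) and the standard library are available. Lean on these libraries where they do the work, as an engineer would, in place of code of your own. Each camera call takes 0.05 s, during which the arm holds its last target. There are 200 camera calls.

## Working session

There is one attempt and no reset: what is moved stays moved. The work goes in short steps, Python scripts to look and compute and a tool call to move; the robot and the scene stay as the last step left them, time stands still between calls to the robot, and variables do not carry over. Pictures are saved under pics/ and viewed, about 8 in all and at most 12, crops included, and the job is handed in when it is done.

Besides the shell and the picture viewer there is one more tool, called after "Call:" as name(argument=value, ...) on one line, values as JSON. play_rows: Moves the arm, as the interface text tells. Its arguments: {"type":"object","properties":{"targets":{"type":"array"},"newtons":{"type":"number"}},"required":["targets"]}

```bash
mkdir -p pics; cat > h.py <<'E'
import numpy as np, cv2
from plant import ctrl
def ray(n,u,v):
    c=ctrl.calibration(n);K=np.array([[c['fx'],0,c['cx']],[0,c['fy'],c['cy']],[0,0,1.]])
    T=np.array(c['camera_from_world'])
    p=cv2.undistortPoints(np.array([[[u,v]]],float),K,np.array([c['k1'],0,0,0.]))[0,0]
    R=T[:3,:3];return -R.T@T[:3,3],R.T@np.array([p[0],p[1],1])
def atz(n,u,v,z):
    o,d=ray(n,u,v);return o+d*(z-o[2])/d[2]
def proj(n,P):
    c=ctrl.calibration(n);T=np.array(c['camera_from_world']);q=T[:3,:3]@P+T[:3,3];s=q[:2]/q[2];s=s*(1+c['k1']*(s@s))
    return s*[c['fx'],c['fy']]+[c['cx'],c['cy']]
E
python3 - <<'E'
from h import *
for n in("side","top"): cv2.imwrite(f"pics/{n}0.png",ctrl.read_camera(n)); print(n,ray(n,280,210))
print(ctrl.get_state())
E
```

```text
side (array([ 0.24473762, -0.82394182,  0.7015356 ]), array([ 0.21261364,  0.75765291, -0.61710971]))
top (array([ 0.25779633, -0.07399347,  1.2406162 ]), array([ 0.18957604, -0.00857729, -0.98183215]))
{'time': 0.1, 'qpos': array([ 1.15798579e+00,  2.87127661e-01,  1.57803803e+00, -1.55055375e-05,
        1.27860690e+00, -1.50017856e-01]), 'dq': array([ 0.00012819, -0.00230928, -0.0026285 , -0.00073928, -0.00019841,
        0.0016867 ]), 'joint_efforts': array([ 9.68665227e-04, -4.07297266e+01, -2.93698686e+01, -1.49486823e-04,
        3.46467998e-03,  2.33991693e-05]), 'eef_pos': array([0.17511556, 0.65132482, 0.25504769]), 'tcp_rot': array([ 0.09190063,  0.70122025, -0.09338436,  0.70080225]), 'contact_force': array([-1.35794436,  0.7646653 , -0.88821854]), 'wrist_torque': array([ 0.03253776,  0.03959233, -0.04924373]), 'opening': 1.0023405741737177}
```

View pics/top0.png

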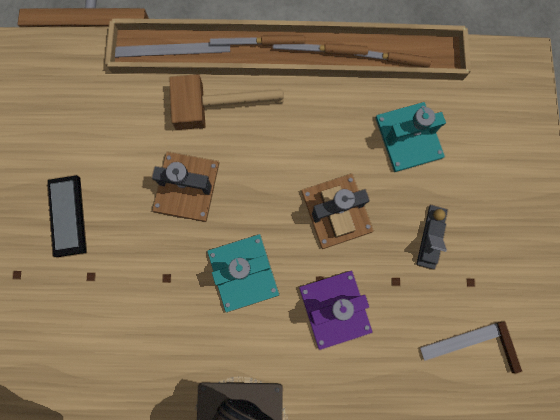

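View pics/side0.png

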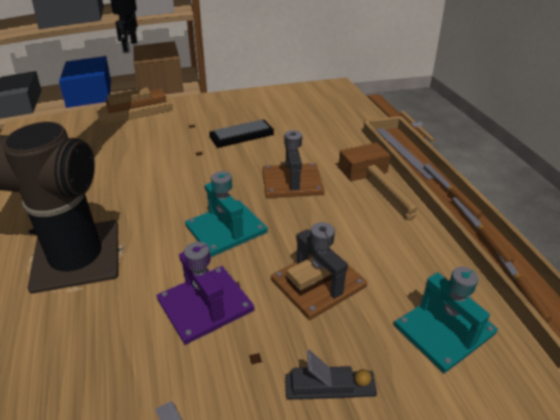

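Seen from the top, the knobs are at wood (176,172), which is empty; wood (345,199), with the block under it; turquoise (425,117) and (239,268); and purple (343,310). The wood press at (345,199) fits the description, so I'll confirm it in an enlarged crop.

```bash
python3 - <<'E'
from h import *
t=cv2.imread("pics/top0.png")[160:260,290:390]; s=cv2.imread("pics/side0.png")[215:315,270:370]
cv2.imwrite("pics/c.png",np.hstack([cv2.resize(x,(400,400),interpolation=cv2.INTER_CUBIC)for x in(t,s)]))
for n,u,v in(("top",345,199),("side",322,233)): print(atz(n,u,v,.147))
print(atz("top",176,172,.148))
E
```

```text
[ 0.49520804 -0.22193032  0.147     ]
[ 0.49149838 -0.22944643  0.147     ]
[0.54815579 0.14116101 0.148     ]
```

View pics/c.png

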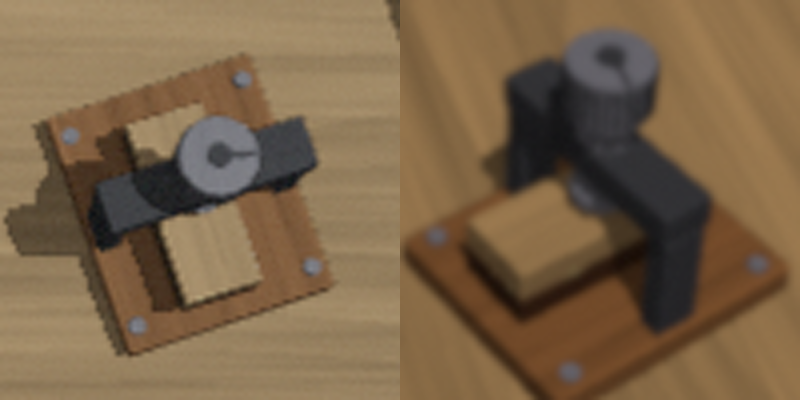

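The crop confirms it: the light-topped block lies under the pad of the (345,199) wood press. Its knob top centre is at top px (344.8,198.8) and side px (322.8,229.3). I'm starting the approach and refining the position as I go.

Call:
play_rows(targets=[{"delta_pos":[0.345,-0.3,0.0],"delta_rot":[0,0,0],"claw":85},{"delta_pos":[0.345,-0.3,0.0],"delta_rot":[0,0,0],"claw":85},{"delta_pos":[0.345,-0.3,0.0],"delta_rot":[0,0,0],"claw":85},{"delta_pos":[0.345,-0.3,0.0],"delta_rot":[0,0,0],"claw":85},{"delta_pos":[0.345,-0.3,0.0],"delta_rot":[0,0,0],"claw":85},{"delta_pos":[0.345,-0.3,0.0],"delta_rot":[0,0,0],"claw":85},{"delta_pos":[0.345,-0.3,0.0],"delta_rot":[0,0,0],"claw":85},{"delta_pos":[0.345,-0.3,0.0],"delta_rot":[0,0,0],"claw":85},{"delta_pos":[0.345,-0.3,0.0],"delta_rot":[0,0,0],"claw":85},{"delta_pos":[0.345,-0.3,0.0],"delta_rot":[0,0,0],"claw":85},{"delta_pos":[0.345,-0.3,0.0],"delta_rot":[0,0,0],"claw":85},{"delta_pos":[0.345,-0.3,0.0],"delta_rot":[0,0,0],"claw":85},{"delta_pos":[0.345,-0.3,0.0],"delta_rot":[0,0,0],"claw":85}])

```text
time: 1.18
eef_pos: [0.5213, 0.3495, 0.2543]
tcp_rot: [0.093, 0.702, -0.095, 0.7]
contact_force: [-0.7, 0.6, -0.1]
opening: 0.995
```

```bash
python3 - <<'E'
from h import *
o,d=ray("top",344.8,198.8);p,e=ray("side",322.8,229.3)
s=np.linalg.lstsq(np.c_[d,-e],p-o,rcond=None)[0]; print(o+d*s[0],p+e*s[1])
for z in(.1465,.149): print(atz("top",344.8,198.8,z),atz("side",322.8,229.3,z))
print("block",atz("top",338.3,210.8,.054)); print(atz("top",344.8+8,198.8,.148))
s=ctrl.get_state();print(s['eef_pos'],s['qpos'],s['tcp_rot'])
E
```

```text
[ 0.49537651 -0.221344    0.14819886] [ 0.49585179 -0.22143581  0.14831461]
[ 0.49574598 -0.22157315  0.1465    ] [ 0.49667546 -0.21945955  0.1465    ]
[ 0.49520227 -0.22123594  0.149     ] [ 0.49554068 -0.22218227  0.149     ]
block [ 0.48730267 -0.21876127  0.054     ]
[ 0.49572155 -0.23850915  0.148     ]
[0.52133665 0.3494859  0.25425428] [ 4.29523384e-01  1.86842714e-01  1.69910318e+00 -1.23687208e-03
  1.25872358e+00 -8.73965629e-01] [ 0.09315997  0.7015153  -0.09502495  0.70011982]
```

Both views agree on the knob top: (0.4955, -0.2213, 0.148), the height it should have. I'll go above it and pre-turn +0.85 rad so q6 starts near -2.6.

Call:
play_rows(targets=[{"delta_pos":[-0.026,-0.571,0.0],"delta_rot":[0,0,0.27],"claw":85},{"delta_pos":[-0.026,-0.571,0.0],"delta_rot":[0,0,0.27],"claw":85},{"delta_pos":[-0.026,-0.571,0.0],"delta_rot":[0,0,0.27],"claw":85},{"delta_pos":[-0.026,-0.571,0.0],"delta_rot":[0,0,0.27],"claw":85},{"delta_pos":[-0.026,-0.571,0.0],"delta_rot":[0,0,0.27],"claw":85},{"delta_pos":[-0.026,-0.571,0.0],"delta_rot":[0,0,0.27],"claw":85},{"delta_pos":[-0.026,-0.571,0.0],"delta_rot":[0,0,0.27],"claw":85},{"delta_pos":[-0.026,-0.571,0.0],"delta_rot":[0,0,0.27],"claw":85},{"delta_pos":[-0.026,-0.571,0.0],"delta_rot":[0,0,0.27],"claw":85},{"delta_pos":[-0.026,-0.571,0.0],"delta_rot":[0,0,0.27],"claw":85},{"delta_pos":[-0.026,-0.571,0.0],"delta_rot":[0,0,0.27],"claw":85},{"delta_pos":[-0.026,-0.571,0.0],"delta_rot":[0,0,0.27],"claw":85},{"delta_pos":[-0.026,-0.571,0.0],"delta_rot":[0,0,0.27],"claw":85},{"delta_pos":[-0.026,-0.571,0.0],"delta_rot":[0,0,0.27],"claw":85},{"delta_pos":[-0.026,-0.571,0.0],"delta_rot":[0,0,0.27],"claw":85},{"delta_pos":[-0.026,-0.571,0.0],"delta_rot":[0,0,0.27],"claw":85}])

```text
time: 2.52
eef_pos: [0.4952, -0.2228, 0.2539]
tcp_rot: [-0.203, 0.678, 0.201, 0.677]
contact_force: [-0.5, 0.8, 0.5]
opening: 0.988
```

```bash
python3 - <<'E'
from h import *
s=ctrl.get_state();print(s['eef_pos'],s['qpos'],s['tcp_rot'],s['contact_force'])
cv2.imwrite("pics/d.png",cv2.resize(ctrl.read_camera("side")[120:330,200:450],None,fx=3,fy=2.8,interpolation=cv2.INTER_CUBIC))
E
```

```text
[ 0.49515135 -0.22281591  0.25388855] [-6.08714872e-01 -3.60424702e-03  1.90459950e+00 -2.64156855e-03
  1.23914191e+00 -2.75731670e+00] [-0.20269883  0.67808471  0.20079279  0.67734524] [-0.48208048  0.82293901  0.49503097]
```

View pics/d.png

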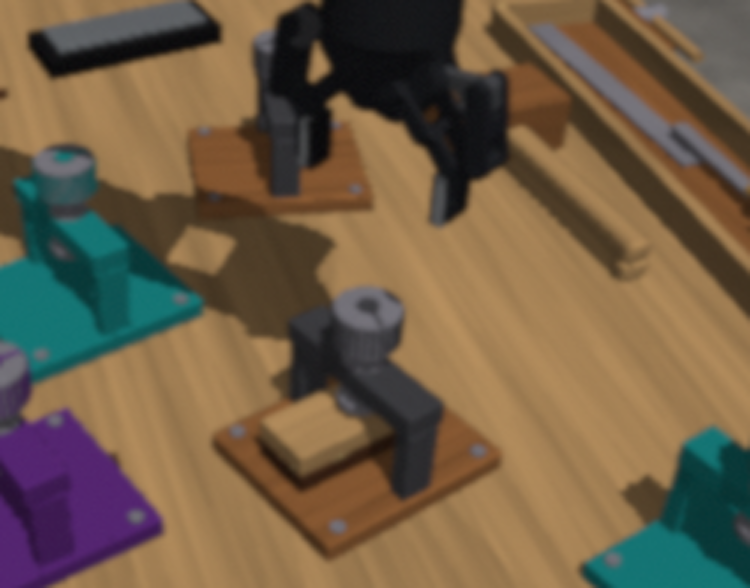

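The open gripper is centred above the right press's knob (crop px 368,315), with nothing in the way. Descending and gripping.

Call:
play_rows(targets=[{"delta_pos":[0.0005,0.0015,-0.035],"delta_rot":[0,0,0],"claw":85},{"delta_pos":[0.0005,0.0015,-0.07],"delta_rot":[0,0,0],"claw":85},{"delta_pos":[0.0005,0.0015,-0.095],"delta_rot":[0,0,0],"claw":85},{"delta_pos":[0.0005,0.0015,-0.114],"delta_rot":[0,0,0],"claw":85},{"delta_pos":[0.0005,0.0015,-0.114],"delta_rot":[0,0,0],"claw":85},{"delta_pos":[0.0005,0.0015,-0.114],"delta_rot":[0,0,0],"claw":85},{"delta_pos":[0.0005,0.0015,-0.114],"delta_rot":[0,0,0],"claw":35},{"delta_pos":[0.0005,0.0015,-0.114],"delta_rot":[0,0,0],"claw":35},{"delta_pos":[0.0005,0.0015,-0.114],"delta_rot":[0,0,0],"claw":35},{"delta_pos":[0.0005,0.0015,-0.114],"delta_rot":[0,0,0],"claw":35},{"delta_pos":[0.0005,0.0015,-0.114],"delta_rot":[0,0,0],"claw":35},{"delta_pos":[0.0005,0.0015,-0.114],"delta_rot":[0,0,0],"claw":35}], newtons=60)

```text
time: 3.57
eef_pos: [0.4967, -0.22, 0.1419]
tcp_rot: [-0.203, 0.677, 0.201, 0.678]
contact_force: [-0.7, 2.0, 7.4]
opening: 0.498
```

```bash
python3 - <<'E'
from h import *
s=ctrl.get_state();print(s)
E
```

```text
{'time': 3.5667, 'qpos': array([-6.03319417e-01,  1.21810054e-01,  1.99281336e+00, -1.25072230e-03,
        1.02366590e+00, -2.75340367e+00]), 'dq': array([-9.17497148e-04, -3.81566461e-05, -2.61220029e-04,  5.91438794e-04,
        1.68599182e-03, -9.25233696e-04]), 'joint_efforts': array([-7.16458261e-01, -2.77390838e+01, -2.38125998e+01, -2.27304446e-01,
       -4.18813890e-01,  2.70695169e-02]), 'eef_pos': array([ 0.49668943, -0.21998814,  0.14187079]), 'tcp_rot': array([-0.20332384,  0.67714816,  0.20103027,  0.67802405]), 'contact_force': array([-0.73137196,  1.99098261,  7.44610729]), 'wrist_torque': array([0.35323815, 0.1314837 , 0.05983425]), 'opening': 0.4984786531243032}
```

Gripped: the opening of about 42.5 mm matches the 44 mm knob. First stroke, clockwise is negative z.

Call:
play_rows(targets=[{"delta_pos":[0,0,-0.0001],"delta_rot":[0,0,-0.036],"claw":35},{"delta_pos":[0,0,-0.0003],"delta_rot":[0,0,-0.072],"claw":35},{"delta_pos":[0,0,-0.0004],"delta_rot":[0,0,-0.108],"claw":35},{"delta_pos":[0,0,-0.0006],"delta_rot":[0,0,-0.144],"claw":35},{"delta_pos":[0,0,-0.0007],"delta_rot":[0,0,-0.18],"claw":35},{"delta_pos":[0,0,-0.0009],"delta_rot":[0,0,-0.216],"claw":35},{"delta_pos":[0,0,-0.001],"delta_rot":[0,0,-0.252],"claw":35},{"delta_pos":[0,0,-0.0011],"delta_rot":[0,0,-0.288],"claw":35},{"delta_pos":[0,0,-0.0013],"delta_rot":[0,0,-0.324],"claw":35},{"delta_pos":[0,0,-0.0014],"delta_rot":[0,0,-0.36],"claw":35},{"delta_pos":[0,0,-0.0016],"delta_rot":[0,0,-0.396],"claw":35},{"delta_pos":[0,0,-0.0017],"delta_rot":[0,0,-0.432],"claw":35},{"delta_pos":[0,0,-0.0019],"delta_rot":[0,0,-0.468],"claw":35},{"delta_pos":[0,0,-0.002],"delta_rot":[0,0,-0.504],"claw":35},{"delta_pos":[0,0,-0.0022],"delta_rot":[0,0,-0.54],"claw":35},{"delta_pos":[0,0,-0.0023],"delta_rot":[0,0,-0.576],"claw":35},{"delta_pos":[0,0,-0.0024],"delta_rot":[0,0,-0.612],"claw":35},{"delta_pos":[0,0,-0.0026],"delta_rot":[0,0,-0.648],"claw":35},{"delta_pos":[0,0,-0.0027],"delta_rot":[0,0,-0.684],"claw":35},{"delta_pos":[0,0,-0.0029],"delta_rot":[0,0,-0.72],"claw":35}])

```text
time: 5.23
eef_pos: [0.4961, -0.2209, 0.1391]
tcp_rot: [-0.526, -0.471, 0.53, -0.47]
contact_force: [-1.7, -1.2, -0.1]
opening: 0.5
```

```bash
python3 - <<'E'
from h import *
s=ctrl.get_state();print(s['eef_pos'],s['qpos'],s['contact_force'],s['wrist_torque'])
E
```

```text
[ 0.49613631 -0.22091612  0.13911276] [-0.60396082  0.12858397  1.99102423 -0.0050867   1.02492763 -0.48586417] [-1.74942187 -1.20003163 -0.05929897] [-0.37828621  0.37910643  0.17951299]
```

Wrist torque of about 0.18 N m matches the screw friction, so the knob is turning. Continuing.

Call:
play_rows(targets=[{"delta_pos":[0,0,-0.0001],"delta_rot":[0,0,-0.036],"claw":35},{"delta_pos":[0,0,-0.0003],"delta_rot":[0,0,-0.072],"claw":35},{"delta_pos":[0,0,-0.0004],"delta_rot":[0,0,-0.108],"claw":35},{"delta_pos":[0,0,-0.0006],"delta_rot":[0,0,-0.144],"claw":35},{"delta_pos":[0,0,-0.0007],"delta_rot":[0,0,-0.18],"claw":35},{"delta_pos":[0,0,-0.0009],"delta_rot":[0,0,-0.216],"claw":35},{"delta_pos":[0,0,-0.001],"delta_rot":[0,0,-0.252],"claw":35},{"delta_pos":[0,0,-0.0011],"delta_rot":[0,0,-0.288],"claw":35},{"delta_pos":[0,0,-0.0013],"delta_rot":[0,0,-0.324],"claw":35},{"delta_pos":[0,0,-0.0014],"delta_rot":[0,0,-0.36],"claw":35},{"delta_pos":[0,0,-0.0016],"delta_rot":[0,0,-0.396],"claw":35},{"delta_pos":[0,0,-0.0017],"delta_rot":[0,0,-0.432],"claw":35},{"delta_pos":[0,0,-0.0019],"delta_rot":[0,0,-0.468],"claw":35},{"delta_pos":[0,0,-0.002],"delta_rot":[0,0,-0.504],"claw":35},{"delta_pos":[0,0,-0.0022],"delta_rot":[0,0,-0.54],"claw":35},{"delta_pos":[0,0,-0.0023],"delta_rot":[0,0,-0.576],"claw":35},{"delta_pos":[0,0,-0.0024],"delta_rot":[0,0,-0.612],"claw":35},{"delta_pos":[0,0,-0.0026],"delta_rot":[0,0,-0.648],"claw":35},{"delta_pos":[0,0,-0.0027],"delta_rot":[0,0,-0.684],"claw":35},{"delta_pos":[0,0,-0.0029],"delta_rot":[0,0,-0.72],"claw":35}])

```text
time: 6.9
eef_pos: [0.4956, -0.2202, 0.1362]
tcp_rot: [-0.649, 0.277, 0.651, 0.281]
contact_force: [-0.6, 2.9, 1.5]
opening: 0.496
```

```bash
python3 - <<'E'
from h import *
s=ctrl.get_state();print(s['eef_pos'],s['qpos'],s['contact_force'],s['wrist_torque'])
E
```

```text
[ 0.49562983 -0.2201553   0.13616685] [-0.60757243  0.1305601   1.99499486  0.00673803  1.01984857  1.77106143] [-0.60510952  2.8635841   1.51074331] [0.45781342 0.17377185 0.23364783]
```

Call:
play_rows(targets=[{"delta_pos":[0,0,-0.0001],"delta_rot":[0,0,-0.036],"claw":35},{"delta_pos":[0,0,-0.0003],"delta_rot":[0,0,-0.072],"claw":35},{"delta_pos":[0,0,-0.0004],"delta_rot":[0,0,-0.108],"claw":35},{"delta_pos":[0,0,-0.0006],"delta_rot":[0,0,-0.144],"claw":35},{"delta_pos":[0,0,-0.0007],"delta_rot":[0,0,-0.18],"claw":35},{"delta_pos":[0,0,-0.0009],"delta_rot":[0,0,-0.216],"claw":35},{"delta_pos":[0,0,-0.001],"delta_rot":[0,0,-0.252],"claw":35},{"delta_pos":[0,0,-0.0011],"delta_rot":[0,0,-0.288],"claw":35},{"delta_pos":[0,0,-0.0011],"delta_rot":[0,0,-0.3],"claw":35},{"delta_pos":[0,0,-0.0011],"delta_rot":[0,0,-0.3],"claw":35}])

```text
time: 7.73
eef_pos: [0.496, -0.2198, 0.1353]
tcp_rot: [-0.452, 0.541, 0.452, 0.547]
contact_force: [1.4, 2.4, 0.1]
opening: 0.498
```

```bash
python3 - <<'E'
from h import *
s=ctrl.get_state();print(s['eef_pos'],s['qpos'],s['contact_force'],s['wrist_torque'])
E
```

```text
[ 0.4959668  -0.2197513   0.13529543] [-0.60738568  0.12880511  1.99879855  0.00900821  1.01116136  2.71343347] [1.40279981 2.35467778 0.13384366] [ 0.29096053 -0.14767116 -0.15146914]
```

Call:
play_rows(targets=[{"delta_pos":[0,0,0],"delta_rot":[0,0,0],"claw":75},{"delta_pos":[0,0,0],"delta_rot":[0,0,0],"claw":75},{"delta_pos":[0,0,0],"delta_rot":[0,0,0],"claw":75},{"delta_pos":[0,0,0],"delta_rot":[0,0,0],"claw":75},{"delta_pos":[0,0,0],"delta_rot":[0,0,0.036],"claw":75},{"delta_pos":[0,0,0],"delta_rot":[0,0,0.072],"claw":75},{"delta_pos":[0,0,0],"delta_rot":[0,0,0.108],"claw":75},{"delta_pos":[0,0,0],"delta_rot":[0,0,0.144],"claw":75},{"delta_pos":[0,0,0],"delta_rot":[0,0,0.18],"claw":75},{"delta_pos":[0,0,0],"delta_rot":[0,0,0.216],"claw":75},{"delta_pos":[0,0,0],"delta_rot":[0,0,0.252],"claw":75},{"delta_pos":[0,0,0],"delta_rot":[0,0,0.288],"claw":75},{"delta_pos":[0,0,0],"delta_rot":[0,0,0.324],"claw":75},{"delta_pos":[0,0,0],"delta_rot":[0,0,0.36],"claw":75},{"delta_pos":[0,0,0],"delta_rot":[0,0,0.396],"claw":75},{"delta_pos":[0,0,0],"delta_rot":[0,0,0.432],"claw":75},{"delta_pos":[0,0,0],"delta_rot":[0,0,0.468],"claw":75},{"delta_pos":[0,0,0],"delta_rot":[0,0,0.504],"claw":75},{"delta_pos":[0,0,0],"delta_rot":[0,0,0.54],"claw":75},{"delta_pos":[0,0,0],"delta_rot":[0,0,0.576],"claw":75}])

```text
time: 9.4
eef_pos: [0.496, -0.22, 0.1354]
tcp_rot: [-0.705, -0.023, 0.709, -0.02]
contact_force: [-0.5, 0.1, 0.9]
opening: 0.877
```

Call:
play_rows(targets=[{"delta_pos":[0,0,0],"delta_rot":[0,0,0.036],"claw":75},{"delta_pos":[0,0,0],"delta_rot":[0,0,0.072],"claw":75},{"delta_pos":[0,0,0],"delta_rot":[0,0,0.108],"claw":75},{"delta_pos":[0,0,0],"delta_rot":[0,0,0.144],"claw":75},{"delta_pos":[0,0,0],"delta_rot":[0,0,0.18],"claw":75},{"delta_pos":[0,0,0],"delta_rot":[0,0,0.216],"claw":75},{"delta_pos":[0,0,0],"delta_rot":[0,0,0.252],"claw":75},{"delta_pos":[0,0,0],"delta_rot":[0,0,0.288],"claw":75},{"delta_pos":[0,0,0],"delta_rot":[0,0,0.324],"claw":75},{"delta_pos":[0,0,0],"delta_rot":[0,0,0.36],"claw":75},{"delta_pos":[0,0,0],"delta_rot":[0,0,0.36],"claw":75},{"delta_pos":[0,0,0],"delta_rot":[0,0,0.36],"claw":75},{"delta_pos":[0,0,0],"delta_rot":[0,0,0.36],"claw":35},{"delta_pos":[0,0,0],"delta_rot":[0,0,0.36],"claw":35},{"delta_pos":[0,0,0],"delta_rot":[0,0,0.36],"claw":35},{"delta_pos":[0,0,0],"delta_rot":[0,0,0.36],"claw":35},{"delta_pos":[0,0,0],"delta_rot":[0,0,0.36],"claw":35},{"delta_pos":[0,0,0],"delta_rot":[0,0,0.36],"claw":35}], newtons=80)

```text
time: 10.9
eef_pos: [0.4962, -0.2202, 0.1359]
tcp_rot: [-0.583, -0.397, 0.588, -0.396]
contact_force: [0.2, -0.6, 3.7]
opening: 0.494
```

```bash
python3 - <<'E'
from h import *
s=ctrl.get_state();print(s['eef_pos'],s['qpos'],s['contact_force'],s['wrist_torque'],s['opening'])
E
```

```text
[ 0.4961657  -0.220166    0.13591393] [-0.60178391  0.1328917   1.99291185 -0.00786501  1.0192213  -0.21777603] [ 0.17983521 -0.63095043  3.67354584] [ 0.04327904  0.09732375 -0.09138431] 0.49383112486150993
```

Regripped. Now shorter strokes, watching the torque.

Call:
play_rows(targets=[{"delta_pos":[0,0,-0.0001],"delta_rot":[0,0,-0.03],"claw":35},{"delta_pos":[0,0,-0.0002],"delta_rot":[0,0,-0.06],"claw":35},{"delta_pos":[0,0,-0.0004],"delta_rot":[0,0,-0.09],"claw":35},{"delta_pos":[0,0,-0.0005],"delta_rot":[0,0,-0.12],"claw":35},{"delta_pos":[0,0,-0.0006],"delta_rot":[0,0,-0.15],"claw":35},{"delta_pos":[0,0,-0.0007],"delta_rot":[0,0,-0.18],"claw":35}])

```text
time: 11.4
eef_pos: [0.4936, -0.2224, 0.1359]
tcp_rot: [-0.665, -0.22, 0.678, -0.221]
contact_force: [-9.0, -3.1, 7.1]
opening: 0.495
```

```bash
python3 - <<'E'
from h import *
s=ctrl.get_state();print(s['eef_pos'],s['qpos'],s['contact_force'],s['wrist_torque'],s['opening'])
E
```

```text
[ 0.49360215 -0.22236442  0.13585342] [-0.60417405  0.13405965  1.99179638 -0.0182053   1.02634528  0.34204498] [-8.95040656 -3.1490809   7.13702763] [-0.73450185  1.58323063  0.43525386] 0.49535468568843116
```

Torque is rising to 0.44 N m, so the pad is touching the block or near it. A bit more.

Call:
play_rows(targets=[{"delta_pos":[0.001,0.001,-0.0002],"delta_rot":[0,0,-0.03],"claw":35},{"delta_pos":[0.001,0.001,-0.0003],"delta_rot":[0,0,-0.06],"claw":35},{"delta_pos":[0.001,0.001,-0.0004],"delta_rot":[0,0,-0.09],"claw":35},{"delta_pos":[0.001,0.001,-0.0005],"delta_rot":[0,0,-0.12],"claw":35}], newtons=100)

```text
time: 11.73
eef_pos: [0.4955, -0.2208, 0.1359]
tcp_rot: [-0.695, -0.093, 0.707, -0.092]
contact_force: [-4.2, 1.8, 5.5]
opening: 0.491
```

```bash
python3 - <<'E'
from h import *
s=ctrl.get_state();print(s['eef_pos'],s['qpos'],s['contact_force'],s['wrist_torque'],s['opening'])
cv2.imwrite("pics/e.png",np.hstack([cv2.resize(ctrl.read_camera(n)[a:a+100,b:b+100],(400,400),interpolation=cv2.INTER_CUBIC) for n,a,b in(("top",160,290),("side",200,270))]))
E
```

```text
[ 0.49548396 -0.22080543  0.13591016] [-0.60157305  0.13736529  1.98794573 -0.01314712  1.02999405  0.71324014] [-4.21559191  1.76857126  5.52127152] [0.00520825 0.79568448 1.48261963] 0.49057119605235994
```

View pics/e.png

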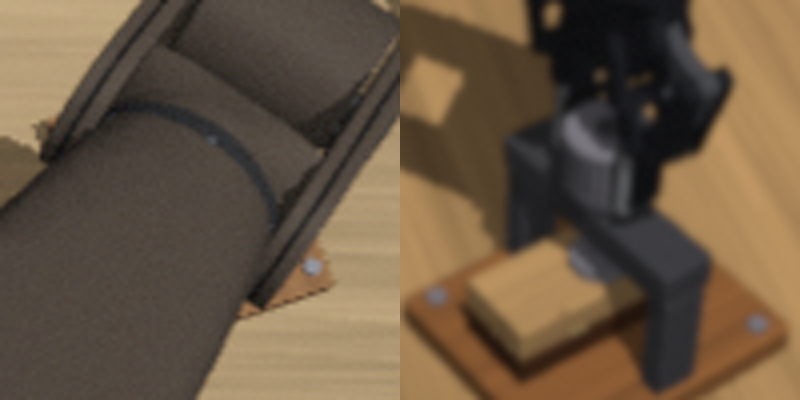

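Torque is now 1.5 N m and the pad is on the block, which lies flat in the side view. Pushing on toward the stop.

Call:
play_rows(targets=[{"delta_pos":[0,0,-0.0001],"delta_rot":[0,0,-0.03],"claw":35},{"delta_pos":[0,0,-0.0003],"delta_rot":[0,0,-0.06],"claw":35},{"delta_pos":[0,0,-0.0004],"delta_rot":[0,0,-0.09],"claw":35},{"delta_pos":[0,0,-0.0004],"delta_rot":[0,0,-0.12],"claw":35}], newtons=120)

```text
time: 12.17
eef_pos: [0.495, -0.2206, 0.136]
tcp_rot: [-0.699, 0.036, 0.713, 0.038]
contact_force: [1.6, 5.4, 4.7]
opening: 0.485
```

```bash
python3 - <<'E'
from h import *
s=ctrl.get_state();print(s['eef_pos'],s['qpos'],s['contact_force'],s['wrist_torque'],s['opening'])
E
```

```text
[ 0.49503856 -0.22064554  0.13599586] [-0.60341872  0.13799496  1.98707179 -0.00863312  1.03464894  1.0757858 ] [1.62189399 5.35174666 4.69072899] [ 0.85444236 -0.20549497  4.06902078] 0.48502461618688214
```

Torque is 4.1 N m with the knob no longer sinking, so it looks like the stop. I'll release, retreat and check the mark.

Call:
play_rows(targets=[{"delta_pos":[0,0,0],"delta_rot":[0,0,0],"claw":85},{"delta_pos":[0,0,0],"delta_rot":[0,0,0],"claw":85},{"delta_pos":[0,0,0],"delta_rot":[0,0,0],"claw":85},{"delta_pos":[0,0,0],"delta_rot":[0,0,0],"claw":85},{"delta_pos":[0,0,0],"delta_rot":[0,0,0],"claw":85},{"delta_pos":[0,0,0.03],"delta_rot":[0,0,0],"claw":85},{"delta_pos":[0,0,0.06],"delta_rot":[0,0,0],"claw":85},{"delta_pos":[0,0,0.09],"delta_rot":[0,0,0],"claw":85},{"delta_pos":[0,0.03,0.114],"delta_rot":[0,0,0],"claw":85},{"delta_pos":[0,0.07,0.114],"delta_rot":[0,0,0],"claw":85},{"delta_pos":[0,0.11,0.114],"delta_rot":[0,0,0],"claw":85},{"delta_pos":[0,0.15,0.114],"delta_rot":[0,0,0],"claw":85},{"delta_pos":[0,0.19,0.114],"delta_rot":[0,0,0],"claw":85},{"delta_pos":[0,0.2,0.114],"delta_rot":[0,0,0],"claw":85},{"delta_pos":[0,0.2,0.114],"delta_rot":[0,0,0],"claw":85}])

```text
time: 13.42
eef_pos: [0.4948, -0.0185, 0.25]
tcp_rot: [-0.699, 0.034, 0.713, 0.036]
contact_force: [-0.8, -0.9, 0.6]
opening: 0.996
```

```bash
python3 - <<'E'
from h import *
s=ctrl.get_state();print(s['eef_pos'],s['qpos'],s['contact_force'],s['wrist_torque'],s['opening'])
I=lambda n,a,b:cv2.resize(ctrl.read_camera(n)[a:a+100,b:b+100],(400,400),interpolation=cv2.INTER_CUBIC)
cv2.imwrite("pics/f.png",np.hstack([I("top",160,290),I("side",215,270)]))
E
```

```text
[ 0.49479258 -0.01848447  0.25001015] [-2.42388722e-01 -1.02127233e-01  2.00614197e+00 -3.88662550e-04
  1.25693918e+00  1.42821536e+00] [-0.78582458 -0.87812828  0.61495229] [-0.0112896  -0.04951442  0.01053831] 0.996135215385468
```

View pics/f.png

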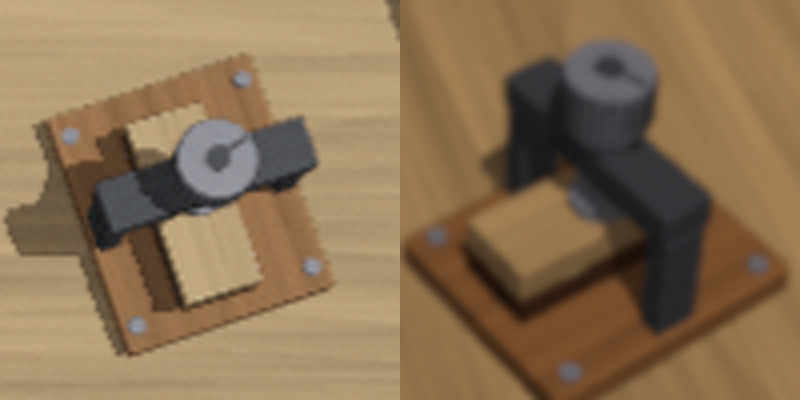

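The mark went from about 3° to about 30° in the top crop (centre 218,157, end 253,137). That is a net 5.8 rad clockwise, while I commanded about 6.76, so the grip slipped at the end. That may or may not be the stop, so I'll regrip lower at full force and see whether the mark still moves.

Call:
play_rows(targets=[{"delta_pos":[0.0,-0.04,0.0],"delta_rot":[0,0,0],"claw":85},{"delta_pos":[0.0,-0.08,0.0],"delta_rot":[0,0,0],"claw":85},{"delta_pos":[0.0,-0.12,0.0],"delta_rot":[0,0,0],"claw":85},{"delta_pos":[0.0,-0.16,0.0],"delta_rot":[0,0,0],"claw":85},{"delta_pos":[0.0005,-0.202,0.0],"delta_rot":[0,0,0],"claw":85},{"delta_pos":[0.0005,-0.202,0.0],"delta_rot":[0,0,0],"claw":85},{"delta_pos":[0.0005,-0.202,-0.03],"delta_rot":[0,0,0],"claw":85},{"delta_pos":[0.0005,-0.202,-0.06],"delta_rot":[0,0,0],"claw":85},{"delta_pos":[0.0005,-0.202,-0.09],"delta_rot":[0,0,0],"claw":85},{"delta_pos":[0.0005,-0.202,-0.117],"delta_rot":[0,0,0],"claw":85},{"delta_pos":[0.0005,-0.202,-0.117],"delta_rot":[0,0,0],"claw":85},{"delta_pos":[0.0005,-0.202,-0.117],"delta_rot":[0,0,0],"claw":85},{"delta_pos":[0.0005,-0.202,-0.117],"delta_rot":[0,0,0],"claw":35},{"delta_pos":[0.0005,-0.202,-0.117],"delta_rot":[0,0,0],"claw":35},{"delta_pos":[0.0005,-0.202,-0.117],"delta_rot":[0,0,0],"claw":35},{"delta_pos":[0.0005,-0.202,-0.117],"delta_rot":[0,0,0],"claw":35},{"delta_pos":[0.0005,-0.202,-0.117],"delta_rot":[0,0,0],"claw":35},{"delta_pos":[0.0005,-0.202,-0.117],"delta_rot":[0,0,0],"claw":35}], newtons=120)

```text
time: 15.02
eef_pos: [0.4973, -0.2212, 0.1364]
tcp_rot: [-0.7, 0.035, 0.712, 0.039]
contact_force: [-1.0, 9.4, 11.0]
opening: 0.484
```

Call:
play_rows(targets=[{"delta_pos":[0,0,0],"delta_rot":[0,0,-0.02],"claw":35},{"delta_pos":[0,0,-0.0001],"delta_rot":[0,0,-0.04],"claw":35},{"delta_pos":[0,0,-0.0002],"delta_rot":[0,0,-0.06],"claw":35}])

```text
time: 15.27
eef_pos: [0.4971, -0.221, 0.1366]
tcp_rot: [-0.695, 0.096, 0.706, 0.099]
contact_force: [1.5, 2.9, -3.4]
opening: 0.489
```

```bash
python3 - <<'E'
from h import *
s=ctrl.get_state();print(s['eef_pos'],s['qpos'],s['contact_force'],s['wrist_torque'],s['opening'])
E
```

```text
[ 0.49710642 -0.22095228  0.1365984 ] [-0.60296804  0.14030484  1.98317554 -0.00510787  1.03442626  1.24663677] [ 1.53778267  2.90939395 -3.42803352] [ 0.37481576 -0.3682343   4.49401086] 0.48855946488552965
```

Torque is 4.5 N m within 0.17 rad. I'll push a little further, release, and compare the mark.

Call:
play_rows(targets=[{"delta_pos":[-0.001,0,-0.0002],"delta_rot":[0,0,-0.025],"claw":35},{"delta_pos":[-0.001,0,-0.0004],"delta_rot":[0,0,-0.05],"claw":35},{"delta_pos":[-0.001,0,-0.0005],"delta_rot":[0,0,-0.075],"claw":35},{"delta_pos":[-0.001,0,-0.0005],"delta_rot":[0,0,-0.1],"claw":35}])

```text
time: 15.6
eef_pos: [0.4919, -0.2177, 0.1366]
tcp_rot: [-0.666, 0.199, 0.69, 0.203]
contact_force: [-12.1, 10.1, 11.2]
opening: 0.479
```

```bash
python3 - <<'E'
from h import *
s=ctrl.get_state();print(s['eef_pos'],s['qpos'],s['contact_force'],s['wrist_torque'],s['opening'])
E
```

```text
[ 0.49187716 -0.21773135  0.13657146] [-0.60360351  0.13583631  1.98848215 -0.00493784  1.05129146  1.54604358] [-12.10326392  10.09193066  11.19474686] [1.95040434 2.05412617 3.70348252] 0.47928126356350653
```

Call:
play_rows(targets=[{"delta_pos":[0,0,0],"delta_rot":[0,0,0],"claw":85},{"delta_pos":[0,0,0],"delta_rot":[0,0,0],"claw":85},{"delta_pos":[0,0,0],"delta_rot":[0,0,0],"claw":85},{"delta_pos":[0,0,0],"delta_rot":[0,0,0],"claw":85},{"delta_pos":[0,0,0],"delta_rot":[0,0,0],"claw":85},{"delta_pos":[0,0,0.03],"delta_rot":[0,0,0],"claw":85},{"delta_pos":[0,0,0.06],"delta_rot":[0,0,0],"claw":85},{"delta_pos":[0,0,0.09],"delta_rot":[0,0,0],"claw":85},{"delta_pos":[0,0.03,0.114],"delta_rot":[0,0,0],"claw":85},{"delta_pos":[0,0.07,0.114],"delta_rot":[0,0,0],"claw":85},{"delta_pos":[0,0.11,0.114],"delta_rot":[0,0,0],"claw":85},{"delta_pos":[0,0.15,0.114],"delta_rot":[0,0,0],"claw":85},{"delta_pos":[0,0.19,0.114],"delta_rot":[0,0,0],"claw":85},{"delta_pos":[0,0.2,0.114],"delta_rot":[0,0,0],"claw":85},{"delta_pos":[0,0.2,0.114],"delta_rot":[0,0,0],"claw":85}])

```text
time: 16.85
eef_pos: [0.4919, -0.0156, 0.2508]
tcp_rot: [-0.667, 0.197, 0.69, 0.202]
contact_force: [0.0, -0.5, 0.3]
opening: 0.995
```

```bash
python3 - <<'E'
from h import *
I=lambda im,a,b:cv2.resize(im[a:a+100,b:b+100],(400,400),interpolation=cv2.INTER_CUBIC)
t=ctrl.read_camera("top"); cv2.imwrite("pics/topg.png",t)
J=lambda im,a,b:cv2.resize(im[a:a+40,b:b+40],(400,400),interpolation=cv2.INTER_CUBIC)
t0=cv2.imread("pics/top0.png")
cv2.imwrite("pics/g.png",np.hstack([I(t,160,290),J(t,180,325)]))
a=t[150:195,150:200].astype(int);b=t0[150:195,150:200].astype(int);print("spare diff",abs(a-b).max())
f=cv2.imread("pics/f.png")[:,:400].astype(int);g=I(t,160,290).astype(int)
d=abs(f-g).max(2);print("f-g diff max",d.max(),(d>25).sum(),"knob",d[110:200,170:265].max())
E
```

```text
spare diff 127
f-g diff max 49 69 knob 44
```

View pics/g.png

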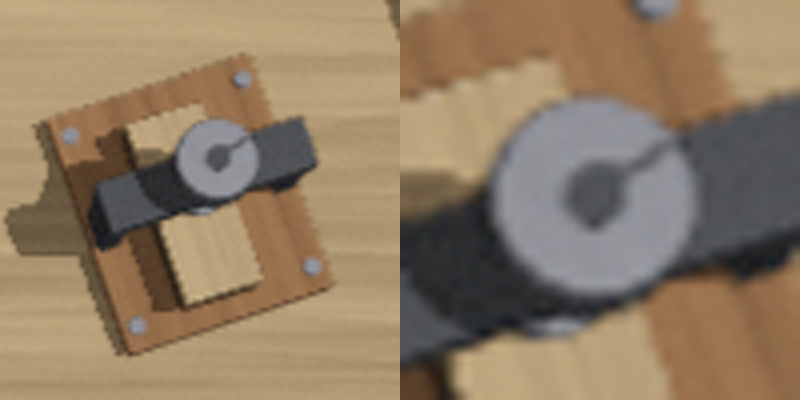

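The mark is still at about 30°, so it didn't move despite 4–4.5 N m, which is consistent with the stop. To rule out spring-back on release, I'll grip once more with the jaws turned so the side camera sees the mark, and compare it before and during the twist.

Call:
play_rows(targets=[{"delta_pos":[0.002,-0.04,0.0],"delta_rot":[0,0,-0.035],"claw":85},{"delta_pos":[0.002,-0.08,0.0],"delta_rot":[0,0,-0.07],"claw":85},{"delta_pos":[0.003,-0.12,0.0],"delta_rot":[0,0,-0.105],"claw":85},{"delta_pos":[0.003,-0.16,0.0],"delta_rot":[0,0,-0.14],"claw":85},{"delta_pos":[0.0035,-0.205,0.0],"delta_rot":[0,0,-0.175],"claw":85},{"delta_pos":[0.0035,-0.205,0.0],"delta_rot":[0,0,-0.2],"claw":85},{"delta_pos":[0.0035,-0.205,-0.03],"delta_rot":[0,0,-0.2],"claw":85},{"delta_pos":[0.0035,-0.205,-0.06],"delta_rot":[0,0,-0.2],"claw":85},{"delta_pos":[0.0035,-0.205,-0.09],"delta_rot":[0,0,-0.2],"claw":85},{"delta_pos":[0.0035,-0.205,-0.118],"delta_rot":[0,0,-0.2],"claw":85},{"delta_pos":[0.0035,-0.205,-0.118],"delta_rot":[0,0,-0.2],"claw":85},{"delta_pos":[0.0035,-0.205,-0.118],"delta_rot":[0,0,-0.2],"claw":85},{"delta_pos":[0.0035,-0.205,-0.118],"delta_rot":[0,0,-0.2],"claw":35},{"delta_pos":[0.0035,-0.205,-0.118],"delta_rot":[0,0,-0.2],"claw":35},{"delta_pos":[0.0035,-0.205,-0.118],"delta_rot":[0,0,-0.2],"claw":35},{"delta_pos":[0.0035,-0.205,-0.118],"delta_rot":[0,0,-0.2],"claw":35},{"delta_pos":[0.0035,-0.205,-0.118],"delta_rot":[0,0,-0.2],"claw":35},{"delta_pos":[0.0035,-0.205,-0.118],"delta_rot":[0,0,-0.2],"claw":35}], newtons=120)

```text
time: 18.4
eef_pos: [0.497, -0.2231, 0.1356]
tcp_rot: [-0.574, 0.394, 0.592, 0.405]
contact_force: [-0.2, 1.9, 6.0]
opening: 0.481
```

```bash
python3 - <<'E'
from h import *
cv2.imwrite("pics/s1.png",ctrl.read_camera("side"))
s=ctrl.get_state();print(s['eef_pos'],s['qpos'],s['contact_force'],s['wrist_torque'])
E
```

```text
[ 0.49704411 -0.22307816  0.13567269] [-0.61452774  0.14560454  1.97924955  0.01764899  1.04160028  2.14921736] [-0.27538362  0.2999317   6.50167005] [ 0.06312378  0.12538058 -0.05547397]
```

Call:
play_rows(targets=[{"delta_pos":[0,0,0],"delta_rot":[0,0,-0.03],"claw":35},{"delta_pos":[0,0,-0.0001],"delta_rot":[0,0,-0.06],"claw":35},{"delta_pos":[0,0,-0.0002],"delta_rot":[0,0,-0.08],"claw":35}])

```text
time: 18.7
eef_pos: [0.4965, -0.2225, 0.136]
tcp_rot: [-0.521, 0.463, 0.538, 0.475]
contact_force: [-1.8, 0.9, 1.4]
opening: 0.485
```

```bash
python3 - <<'E'
from h import *
t=ctrl.read_camera("side")
J=lambda im:cv2.resize(im[205:265,295:355],(400,400),interpolation=cv2.INTER_CUBIC)
cv2.imwrite("pics/s2.png",np.hstack([J(cv2.imread("pics/s1.png")),J(t)]))
s=ctrl.get_state();print(s['eef_pos'],s['qpos'],s['contact_force'],s['wrist_torque'])
E
```

```text
[ 0.49648831 -0.22250444  0.13597877] [-0.61591274  0.14209307  1.98259112  0.02226428  1.03933556  2.39302795] [-2.04656208  0.69882608  1.96579331] [0.78501937 0.27309655 1.54866578]
```

View pics/s2.png

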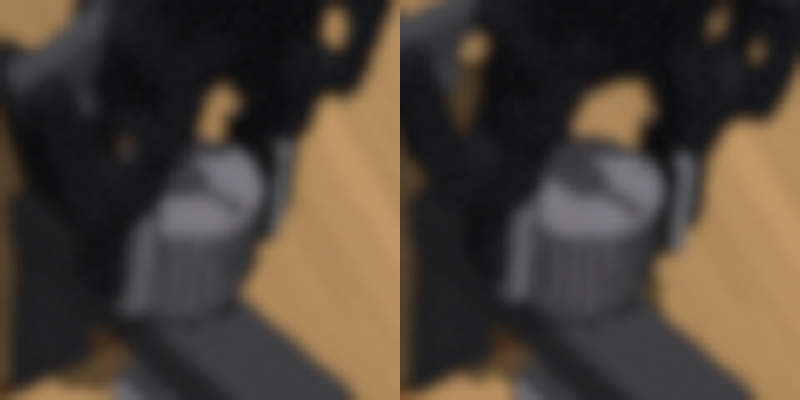

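The mark doesn't move while the tool twists 0.24 rad (end at crop px 240,210 versus 640-400=240,213), so there is no spring-back. To tell the stop from a stiff first touch, I'll back off about 0.75 rad and screw in again in small steps, logging torque.

Call:
play_rows(targets=[{"delta_pos":[0,0,0.0001],"delta_rot":[0,0,0.03],"claw":35},{"delta_pos":[0,0,0.0003],"delta_rot":[0,0,0.06],"claw":35},{"delta_pos":[0,0,0.0004],"delta_rot":[0,0,0.09],"claw":35},{"delta_pos":[0,0,0.0005],"delta_rot":[0,0,0.12],"claw":35},{"delta_pos":[0,0,0.0006],"delta_rot":[0,0,0.15],"claw":35},{"delta_pos":[0,0,0.0007],"delta_rot":[0,0,0.18],"claw":35},{"delta_pos":[0,0,0.0008],"delta_rot":[0,0,0.21],"claw":35},{"delta_pos":[0,0,0.0009],"delta_rot":[0,0,0.24],"claw":35},{"delta_pos":[0,0,0.0009],"delta_rot":[0,0,0.24],"claw":35}])

```text
time: 19.5
eef_pos: [0.4971, -0.2214, 0.1364]
tcp_rot: [-0.655, 0.237, 0.675, 0.244]
contact_force: [4.9, 2.4, -4.7]
opening: 0.482
```

```bash
cat > st.py <<'E'
from h import *
s=ctrl.get_state();print(round(s['time'],2),s['eef_pos'].round(4),"q6",s['qpos'][5].round(3),"F",s['contact_force'].round(1),"Mz",s['wrist_torque'][2].round(2))
E
python3 st.py; python3 -c "
from h import *
cv2.imwrite('pics/s3.png',ctrl.read_camera('side'))"
```

```text
19.5 [ 0.4971 -0.2214  0.1364] q6 1.658 F [ 4.9  2.4 -4.7] Mz 0.19
```

Call:
play_rows(targets=[{"delta_pos":[0,0,-0.0001],"delta_rot":[0,0,-0.02],"claw":35},{"delta_pos":[0,0,-0.0002],"delta_rot":[0,0,-0.04],"claw":35}])

```text
time: 19.72
eef_pos: [0.4972, -0.2215, 0.1363]
tcp_rot: [-0.638, 0.28, 0.657, 0.288]
contact_force: [1.5, -1.0, -3.1]
opening: 0.484
```

```bash
python3 st.py
```

```text
19.72 [ 0.4972 -0.2215  0.1363] q6 1.787 F [ 1.5 -1.  -3.1] Mz 0.17
```

Call:
play_rows(targets=[{"delta_pos":[0,0,-0.0001],"delta_rot":[0,0,-0.02],"claw":35},{"delta_pos":[0,0,-0.0002],"delta_rot":[0,0,-0.04],"claw":35}])

```text
time: 19.88
eef_pos: [0.4971, -0.2217, 0.1362]
tcp_rot: [-0.619, 0.321, 0.637, 0.329]
contact_force: [1.1, -1.1, -2.2]
opening: 0.484
```

```bash
python3 st.py
```

```text
19.88 [ 0.4971 -0.2217  0.1362] q6 1.914 F [ 1.1 -1.1 -2.2] Mz 0.27
```

Call:
play_rows(targets=[{"delta_pos":[0,0,-0.0001],"delta_rot":[0,0,-0.02],"claw":35},{"delta_pos":[0,0,-0.0002],"delta_rot":[0,0,-0.04],"claw":35}])

```text
time: 20.05
eef_pos: [0.497, -0.222, 0.1361]
tcp_rot: [-0.596, 0.361, 0.614, 0.37]
contact_force: [0.9, -2.2, -2.5]
opening: 0.485
```

```bash
python3 st.py
```

```text
20.05 [ 0.497  -0.222   0.1361] q6 2.04 F [ 0.9 -2.2 -2.5] Mz 0.21
```

Call:
play_rows(targets=[{"delta_pos":[0,0,-0.0001],"delta_rot":[0,0,-0.02],"claw":35},{"delta_pos":[0,0,-0.0002],"delta_rot":[0,0,-0.04],"claw":35}])

```text
time: 20.22
eef_pos: [0.4969, -0.2222, 0.1361]
tcp_rot: [-0.572, 0.399, 0.589, 0.409]
contact_force: [-0.1, -1.7, -1.8]
opening: 0.485
```

```bash
python3 st.py
```

```text
20.22 [ 0.4969 -0.2222  0.1361] q6 2.167 F [-0.1 -1.7 -1.8] Mz 0.31
```

Call:
play_rows(targets=[{"delta_pos":[0,0,-0.0001],"delta_rot":[0,0,-0.02],"claw":35},{"delta_pos":[0,0,-0.0002],"delta_rot":[0,0,-0.04],"claw":35}])

```text
time: 20.38
eef_pos: [0.4967, -0.2223, 0.1361]
tcp_rot: [-0.544, 0.436, 0.561, 0.446]
contact_force: [0.2, -1.6, -0.6]
opening: 0.485
```

```bash
python3 st.py
```

```text
20.38 [ 0.4967 -0.2223  0.1361] q6 2.294 F [ 0.2 -1.6 -0.6] Mz 0.36
```

Call:
play_rows(targets=[{"delta_pos":[0,0,-0.0001],"delta_rot":[0,0,-0.02],"claw":35},{"delta_pos":[0,0,-0.0002],"delta_rot":[0,0,-0.04],"claw":35}])

```text
time: 20.55
eef_pos: [0.4964, -0.2224, 0.136]
tcp_rot: [-0.517, 0.469, 0.533, 0.479]
contact_force: [0.3, 0.8, -1.0]
opening: 0.483
```

```bash
python3 st.py
```

```text
20.55 [ 0.4964 -0.2224  0.136 ] q6 2.415 F [ 0.3  0.8 -1. ] Mz 2.64
```

Call:
play_rows(targets=[{"delta_pos":[0,0,-0.0001],"delta_rot":[0,0,-0.02],"claw":35},{"delta_pos":[0,0,-0.0002],"delta_rot":[0,0,-0.04],"claw":35}])

```text
time: 20.72
eef_pos: [0.4961, -0.2214, 0.1362]
tcp_rot: [-0.488, 0.498, 0.505, 0.508]
contact_force: [-0.3, 3.5, 1.6]
opening: 0.483
```

```bash
python3 st.py; python3 - <<'E'
from h import *
t=ctrl.read_camera("side")
J=lambda im:cv2.resize(im[205:265,295:355],(400,400),interpolation=cv2.INTER_CUBIC)
cv2.imwrite("pics/s4.png",np.hstack([J(cv2.imread("pics/s3.png")),J(t)]))
E
```

```text
20.72 [ 0.4961 -0.2214  0.1362] q6 2.53 F [-0.3  3.5  1.6] Mz 3.36
```

View pics/s4.png

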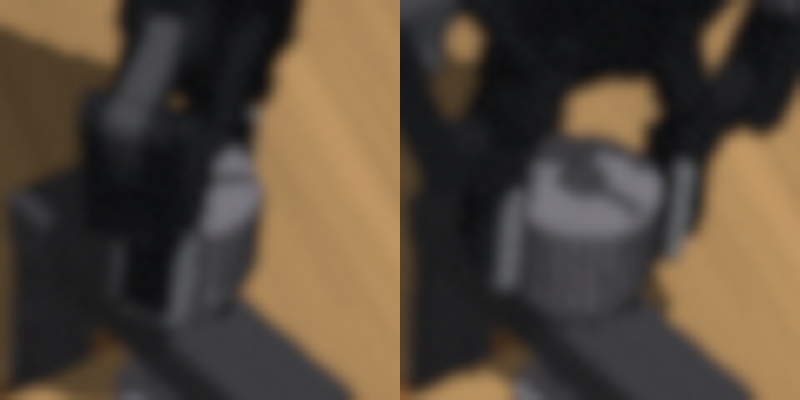

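Clear profile: free turning at about 0.2 N m, a mild ramp to 0.36 (the squeeze), then a jump to 2.6–3.4 N m within 0.1 rad. That is the hard stop, with the mark back in place. Release and retreat.

Call:
play_rows(targets=[{"delta_pos":[0,0,0],"delta_rot":[0,0,0],"claw":85},{"delta_pos":[0,0,0],"delta_rot":[0,0,0],"claw":85},{"delta_pos":[0,0,0],"delta_rot":[0,0,0],"claw":85},{"delta_pos":[0,0,0],"delta_rot":[0,0,0],"claw":85},{"delta_pos":[0,0,0],"delta_rot":[0,0,0],"claw":85},{"delta_pos":[0,0,0.03],"delta_rot":[0,0,0],"claw":85},{"delta_pos":[0,0,0.06],"delta_rot":[0,0,0],"claw":85},{"delta_pos":[0,0,0.09],"delta_rot":[0,0,0],"claw":85},{"delta_pos":[0,0.03,0.114],"delta_rot":[0,0,0],"claw":85},{"delta_pos":[0,0.07,0.114],"delta_rot":[0,0,0],"claw":85},{"delta_pos":[0,0.11,0.114],"delta_rot":[0,0,0],"claw":85},{"delta_pos":[0,0.15,0.114],"delta_rot":[0,0,0],"claw":85},{"delta_pos":[0,0.19,0.114],"delta_rot":[0,0,0],"claw":85},{"delta_pos":[0,0.2,0.114],"delta_rot":[0,0,0],"claw":85},{"delta_pos":[0,0.2,0.114],"delta_rot":[0,0,0],"claw":85}])

```text
time: 22.02
eef_pos: [0.4919, -0.0347, 0.2499]
tcp_rot: [-0.491, 0.491, 0.509, 0.509]
contact_force: [-0.0, -1.0, -0.3]
opening: 0.999
```

```bash
python3 - <<'E'
from h import *
t=ctrl.read_camera("top")
J=lambda im,a,b,n:cv2.resize(im[a:a+n,b:b+n],(400,400),interpolation=cv2.INTER_CUBIC)
cv2.imwrite("pics/i.png",np.hstack([J(t,160,290,100),J(t,150,155,45)]))
E
python3 st.py
```

```text
22.07 [ 0.4922 -0.036   0.25  ] q6 2.839 F [-0.3 -0.5  0.2] Mz 0.05
```

View pics/i.png

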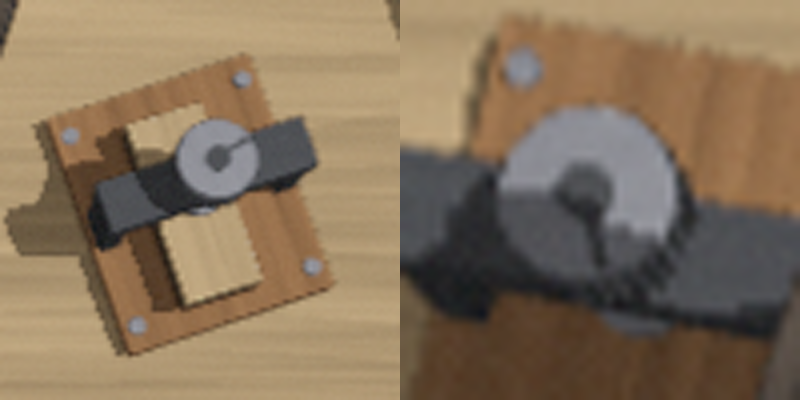

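Block flat, mark unchanged, and the spare knob is untouched (the arm never went near it). q6 is at 2.839, right at its limit, so I'm turning the wrist back before handing in.

Call:
play_rows(targets=[{"delta_pos":[0,0,0],"delta_rot":[0,0,0.03],"claw":85},{"delta_pos":[0,0,0],"delta_rot":[0,0,0.06],"claw":85},{"delta_pos":[0,0,0],"delta_rot":[0,0,0.1],"claw":85},{"delta_pos":[0,0,0],"delta_rot":[0,0,0.1],"claw":85},{"delta_pos":[0,0,0],"delta_rot":[0,0,0.1],"claw":85}])

```text
time: 22.48
eef_pos: [0.4925, -0.0374, 0.25]
tcp_rot: [-0.56, 0.411, 0.58, 0.425]
contact_force: [0.3, -0.0, 0.3]
opening: 0.995
```

```bash
python3 st.py; python3 -c "
from plant import ctrl
print(ctrl.sign_off())"
```

```text
22.48 [ 0.4925 -0.0374  0.25  ] q6 2.532 F [ 0.3 -0.   0.3] Mz 0.04
the job is handed in; nothing more can be done
None
```

I screwed the press over the block clockwise until it stopped, let go, and handed the job in at about 22.5 s.

**Turning:** it took one long stroke, then several shorter regrips. Seen from above, the mark on the knob ended about 5.8 rad further clockwise. My strokes added up to more than that because the grip slipped once the knob reached the stop.

**At the stop:** I backed off about 0.75 rad and screwed in again in small steps. Torque was about 0.2 N m while free and 0.36 N m while squeezing, then jumped to 2.6–3.4 N m within 0.1 rad. After release the mark was in the same place, so the screw did not spring back. I infer it is at the stop (7.6 rad); the angle itself can't be read directly.

**Block:** in the last top picture it looks unmoved. At the start its centre measured about 8 mm from the screw's axis, and it looked flat in the side view after clamping.

**Empty press:** the arm never went near its knob. An automatic before/after picture comparison of that knob did flag a difference. I put it down to the arm's shadow, which falls across that knob in the last picture, but I did not compare the mark's position before and after.

**Wrist joint limit:** on the final retreat the last joint came to 2.839 rad against its 2.84 limit. I turned it back to 2.53 before handing in. No reading I took was past the limit.

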